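Load the large drying plate into the filter cassette

ROBOT

A 7-joint arm with a two-finger parallel gripper is mounted at the origin on the work surface. World frame = base frame: x ahead of the robot, y to its left, z up, the work surface at z = 0. Lengths are in m, angles in rad, forces in N, time in s.
With the tool pointing down it reaches from about 0.4 to 0.85 m from the base axis. Payload 10.4 kg.
Tool frame: the origin (TCP) lies at the very end of the fingers, on their centre line; the grasp point (between the pads) lies 19 mm behind it; x points along the fingers, y is the direction in which the jaws open and shut, and the axes are right-handed (so a half turn about x gives the same grasp; the last joint's range is limited). The gripper opens to 85 mm and grips with 20 to 120 N. Pads are 22 mm wide; open, the fingers measure 114 mm over their backs; the gripper's body (76 mm by 85 mm) begins 54 mm behind the grasp point. The pads swing forward as they close: fully open they stand 13 mm farther back than shut.
Start: joints at [-0.023, 0.332, -0.065, 1.46, 0.022, 1.35, -0.088], TCP at [0.625, 0, 0.231] pointing down, gripper open.
Joint ranges: [-2.6, 2.6], [-0.5, 2.12], [-1.47, 1.34], [0.16, 2.42], [-1.27, 4.41], [0.06, 2.06], [-2.6, 2.6]. Speed limits (rad/s): [2.22, 2.22, 2.79, 2.79, 3.14, 3.14, 3.14].

INTERFACE

Orientations are given as a unit quaternion [x, y, z, w].
In Python, from workcell import monitor, camera, ticket, regions_of gives the robot as it stands.
- The arm moves only by the tool step_arm, never from a script. Its argument "increments" is a list of rows, each a list of 5 numbers: the finger opening in m, from 0 to 0.0854, then the shift along the world's x, y, z in m, then the turn about the world's z in rad. A call has 1 to 12 rows; each row shifts and turns the commanded pose from where the row before left it; what a row does not reach is not made up. A row lasts 1/12 s, in which the tool goes at most 41.7 mm and 7.16 degrees, less where a joint would pass 70% of its speed; a pose out of reach is approached as far as the arm can. A call with a gripper value outside its range is refused whole. The fingers move at their own pace and stop on an object; "force" is the grip in N (left out, the last holds). Time passes only in rows, so rows that do not move let the fingers close. It gives the time, the measured TCP pose, the force and the opening at its end, in the units of the state.
- monitor.get_obs(): the state, without advancing time (a new reading comes with each control period).
- camera(name): name is "scene" or "side" or "wrist"; returns a dict with "color" (400x640x3 uint8, red, green, blue), "range_z" (400x640 float32, m along the optical axis (not along the pixel's ray), 0 where there is no reading), "fx", "fy", "cx", "cy" (pixels), "k1" (the pictures are not rectified: a ray, as slopes to the right and down, at radius r is drawn at 1 + k1 r^2 times it, then the intrinsics apply), "cam_to_world" (4x4, takes a point from camera to world coordinates). Camera axes: x right, y up, looking along -z (the intrinsics and any distortion apply to the point x, -y, -z); pixel columns grow to the right and rows downward; lengths in m; the calibration is good to about 2 mm. A picture is of the moment at which its call begins.
- ticket.hand_in(): hands the job in, once; it reports no verdict.
Trained networks look in a picture, given as the dict that the camera call returned (one of the last four; its "shot" number tells which), for a name from the list of things; names that differ only in an ending like _2 or _b are one class to them, and where a whole thing is asked for, a point or a joint stands for the part that bears it (a point fixed in the world has none). Each returns a list of dicts, best first, with "p" (0 to 1); they miss things now and then, are a little off and sometimes report something else, mostly with a low value. They report only what shows in the picture. A call takes as long as a camera call. They do not tell look-alikes from the thing itself.
- regions_of(picture, query): "region" (400x640 bool, what is visible of it) and "centre" ([row, column] in pixels, amid what is visible of it).
The state is a dict: "clock": time; "joint_pos": joint angles; "joint_velocities": joint speeds; "tau": joint torques, N m; "position": TCP position; "ee_rot": TCP orientation; "ft_force": force on the tool from outside, world axes, zero at the start; "torque": the same for the moment, N m; "grip_width": opening from 0.0 (shut) to 1.0 (fully open).
Only numpy, scipy, OpenCV 4.12 (cv2) and the standard library are available. Lean on these libraries where they do the work, as an engineer would, in place of code of your own. Each camera call takes 0.05 s, during which the arm holds its last target. There are 200 camera calls.

TASK

Pick up the larger of the two round drying plates by its upright grip and slide it, from the front, all the way into the free slot of the steel cassette, between the glass disc already there and the cassette's top rails. Leave it lying flat on that slot's rails with its grip pointing straight out of the front, and leave the smaller plate where it is.

Things in the scene. Friction and masses are not known exactly. Their poses are not given: they have to be found in the camera images.
- plate_grip (a point): Grip of the large drying plate, where to grasp it: an upright grey plastic block, 14 mm wide (along y), 26 mm long (along x), 50 mm tall, its bottom level with the plate's underside. This point: on its axis, 32 mm above the underside. x points from the grip to the disc, z up. Whole plate 0.14 kg, give or take a third.
- plate_center (a point): Centre of the disc of the large drying plate: a perforated aluminium disc, 90 mm in diameter, 5 mm thick (this point is at half thickness). A flat strip, 16 mm wide and 5 mm thick, joins it along -x to the grip, whose axis is 70 mm from this point. It lies flat on the bench at the start.
- slot (a point): Place of the large disc's centre when fully in the free slot, at rest on its rails. x points into the cassette (open front faces -x), z up. Rail tops 2.5 mm below, top rails 23.5 mm above this point (26 mm gap); 114 mm wide inside, 130 mm outside; front 40 mm before, rear stop 53 mm beyond, cassette top 27.5 mm above. A glass disc fills the slot 30 mm below. Fixed; height differs each time.
- small_center (a point): Centre (half thickness) of the disc of the smaller drying plate, to be left alone: same look and same grip, but 60 mm in diameter, its grip 55 mm from this point along -x.
There are look-alikes about, which are no part of the job. Leave any green look-alike of the part that bears plate_grip alone.

How it is judged:
By the outcome, as a careful person would: the job done as asked, in the order asked, and still so for the second after the job is handed in, with the robot touching nothing.
It also fails if it takes over 29 s, if anything falls off the work surface, if the arm or the gripper's body presses on something with over 40 N, if the wrist force passes 120 N, or if a joint passes its speed limit or range.

## Working session

There is one attempt and no reset: what is moved stays moved. The work goes in short steps, Python scripts to look and compute and a tool call to move; the robot and the scene stay as the last step left them, time stands still between calls to the robot, and variables do not carry over. Pictures are saved under pics/ and viewed, about 8 in all and at most 12, crops included, and the job is handed in when it is done.

Besides the shell and the picture viewer there is one more tool, called after "Request:" as name(argument=value, ...) on one line, values as JSON. step_arm: Moves the arm, as the interface text tells. Its arguments: {"type":"object","properties":{"increments":{"type":"array"},"force":{"type":"number"}},"required":["increments"]}

```bash
mkdir -p pics; cat > h.py <<'E'
import numpy as np, cv2
from workcell import monitor, camera, ticket, regions_of
def cloud(p):
    h,w=p["range_z"].shape
    c,r=np.meshgrid(np.arange(w),np.arange(h))
    px=np.stack([c,r],-1).reshape(-1,1,2).astype(np.float64)
    K=np.array([[p["fx"],0,p["cx"]],[0,p["fy"],p["cy"]],[0,0,1.]])
    u=cv2.undistortPoints(px,K,np.array([p["k1"],0,0,0.])).reshape(h,w,2)
    z=p["range_z"]; X=np.stack([u[...,0]*z,-u[...,1]*z,-z,np.ones_like(z)],-1)
    W=X@np.array(p["cam_to_world"]).T
    W=W[...,:3]; W[z==0]=np.nan
    return W
def proj(p,pts):
    T=np.linalg.inv(np.array(p["cam_to_world"])); P=np.atleast_2d(pts)@T[:3,:3].T+T[:3,3]
    a=P[:,0]/-P[:,2]; b=-P[:,1]/-P[:,2]; k=1+p["k1"]*(a*a+b*b)
    return np.stack([p["cx"]+p["fx"]*a*k,p["cy"]+p["fy"]*b*k],-1)
def save(p,n): cv2.imwrite("pics/"+n+".png",p["color"][...,::-1])
E
python3 - <<'E'
from h import *
for n in ["scene","side","wrist"]:
    p=camera(n); save(p,n+"0"); W=cloud(p)
    print(n,np.round(p["cam_to_world"],3).tolist())
    for q in ["plate_grip","plate_center","small_center"]:
        for d in regions_of(p,q)[:4]:
            R=d["region"]; w=W[R]; w=w[~np.isnan(w[:,0])]
            print(n,q,round(d["p"],2),np.round(d["centre"]),R.sum(),np.round(np.percentile(w,[5,50,95],axis=0),3).tolist() if len(w) else None)
E
```

```text
scene [[0.218, -0.742, 0.634, 1.347], [0.976, 0.16, -0.148, -0.358], [0.009, 0.651, 0.759, 1.126], [0.0, 0.0, 0.0, 1.0]]
scene plate_grip 0.95 [187. 240.] 663 [[0.295, -0.452, 0.0], [0.337, -0.385, 0.005], [0.367, -0.34, 0.044]]
scene plate_grip 0.8 [235. 198.] 756 [[0.461, -0.564, 0.0], [0.49, -0.521, 0.005], [0.53, -0.457, 0.041]]
scene plate_grip 0.75 [278. 236.] 917 [[0.623, -0.478, 0.001], [0.655, -0.417, 0.005], [0.693, -0.374, 0.042]]
scene plate_grip 0.63 [231. 266.] 737 [[0.458, -0.355, -0.0], [0.515, -0.32, 0.005], [0.557, -0.286, 0.044]]
scene plate_center 0.88 [230. 266.] 695 [[0.459, -0.355, 0.0], [0.517, -0.32, 0.005], [0.557, -0.287, 0.044]]
scene plate_center 0.79 [187. 304.] 642 [[0.349, -0.236, 0.0], [0.379, -0.18, 0.005], [0.423, -0.136, 0.04]]
scene plate_center 0.74 [281. 239.] 948 [[0.622, -0.481, 0.001], [0.654, -0.418, 0.005], [0.692, -0.374, 0.046]]
scene plate_center 0.72 [235. 195.] 789 [[0.461, -0.564, -0.0], [0.49, -0.52, 0.005], [0.53, -0.455, 0.044]]
scene small_center 0.85 [222. 338.] 440 [[0.485, -0.136, -0.001], [0.537, -0.112, 0.005], [0.573, -0.089
[... 1327 characters left out ...]
.007], [0.422, -0.127, 0.008]]
wrist plate_grip 0.83 [398. 144.] 375 [[0.331, -0.365, 0.003], [0.352, -0.354, 0.007], [0.37, -0.341, 0.008]]
wrist plate_grip 0.55 [358. 250.] 719 [[0.492, -0.31, 0.004], [0.514, -0.289, 0.007], [0.539, -0.274, 0.008]]
wrist plate_center 0.92 [361. 244.] 762 [[0.492, -0.31, 0.004], [0.514, -0.288, 0.007], [0.542, -0.274, 0.008]]
wrist plate_center 0.83 [291. 142.] 3055 [[0.348, -0.21, 0.005], [0.381, -0.164, 0.007], [0.421, -0.128, 0.008]]
wrist plate_center 0.81 [394. 145.] 377 [[0.331, -0.365, 0.003], [0.352, -0.355, 0.007], [0.37, -0.341, 0.008]]
wrist small_center 0.78 [251. 253.] 2194 [[0.485, -0.13, 0.005], [0.539, -0.102, 0.007], [0.571, -0.082, 0.045]]
```

View pics/scene0.png

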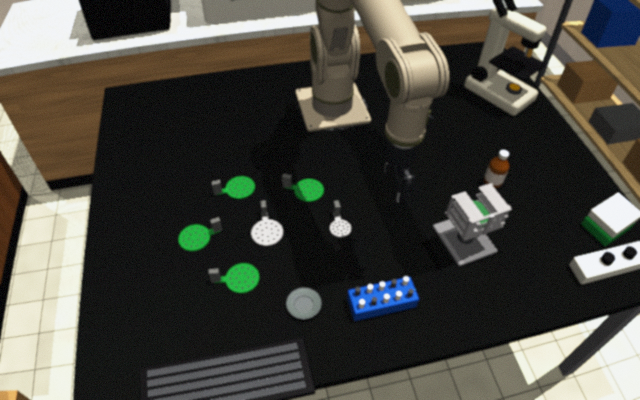

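View pics/side0.png

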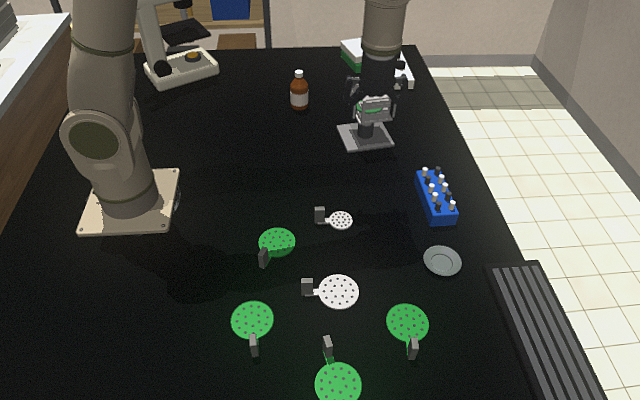

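Scene view: large white plate at about (row 231, col 266), its grip at (208, 264). The small white plate is at (228, 340), the green look-alikes are around them, and the cassette on its stand is at (215, 478). Next I measure the plate and the cassette.

```bash
python3 - <<'E'
from h import *
for n in ["scene","side"]:
    p=camera(n); W=cloud(p); C=p["color"].astype(int)
    near=(abs(W[...,0]-0.5)<.11)&(abs(W[...,1]+0.32)<.065)
    m=near&(C.min(-1)>150)&(W[...,2]<.02)
    pts=W[m]; (c,r)=cv2.minEnclosingCircle(pts[pts[:,0]>.475][:,:2].astype(np.float32))
    g=near&(W[...,2]>.015); G=W[g]; top=G[G[:,2]>np.nanmax(G[:,2])-.008]
    print(n,"disc",c,r,"z",np.median(pts[:,2]),"bbox",pts.min(0),pts.max(0),"| grip med",np.median(G,0),"min",np.percentile(G,3,axis=0),"max",np.percentile(G,97,axis=0),"top",top.mean(0))
    s=(W[...,0]>.5)&(W[...,0]<.95)&(W[...,1]>0.05)&(W[...,1]<.32)&(W[...,2]>.02)&(W[...,2]<.3)
    S=W[s]; 
    rr,cc=np.where(s); print("px",rr.min(),rr.max(),cc.min(),cc.max(),"n",s.sum())
    h,e=np.histogram(S[:,2],np.arange(0.02,.3,.01)); print(list(zip(np.round(e,2),h)))
    np.save(f"cl_{n}.npy",np.c_[S,C[s]])
    if n=="scene":
        im=p["color"][170:280,420:530,::-1]; a=cv2.resize(im,(600,600),interpolation=cv2.INTER_CUBIC)
        cv2.imwrite("pics/cass.png",a)
p=camera("side"); a=cv2.resize(p["color"][60:160,320:430,::-1],(660,600),interpolation=cv2.INTER_CUBIC); cv2.imwrite("pics/cass2.png",a)
E
```

```text
scene disc (0.5190587639808655, -0.3203710913658142) 0.04727785661816597 z 0.004178456698648025 bbox [ 0.46128125 -0.366051   -0.00545014] [ 0.5662353  -0.27537836  0.01445737] | grip med [ 0.45886382 -0.31971179  0.04583962] min [ 0.43866353 -0.32570983  0.01784137] max [ 0.46345879 -0.31306497  0.05209755] top [ 0.44990813 -0.31916119  0.04882348]
px 183 242 445 511 n 2318
[(np.float64(0.02), np.int64(31)), (np.float64(0.03), np.int64(17)), (np.float64(0.04), np.int64(0)), (np.float64(0.05), np.int64(0)), (np.float64(0.06), np.int64(0)), (np.float64(0.07), np.int64(0)), (np.float64(0.08), np.int64(0)), (np.float64(0.09), np.int64(24)), (np.float64(0.1), np.int64(193)), (np.float64(0.11), np.int64(236)), (np.float64(0.12), np.int64(267)), (np.float64(0.13), np.int64(26)), (np.float64(0.14), np.int64(398)), (np.float64(0.15), np.int64(136)), (np.float64(0.16), np.int64(32)), (np.float64(0.17), np.int64(839)), (np.float64(0.18), np.int64(119)), (np.float64(0.19), np.int64(0)), (np.float64(0.2), np.int64(0)), (np.float64(0.21), np.int64(0)), (np.float64(0.22), np.int64(0)), (np.float64
[... 771 characters left out ...]
.float64(0.08), np.int64(0)), (np.float64(0.09), np.int64(6)), (np.float64(0.1), np.int64(166)), (np.float64(0.11), np.int64(91)), (np.float64(0.12), np.int64(197)), (np.float64(0.13), np.int64(15)), (np.float64(0.14), np.int64(167)), (np.float64(0.15), np.int64(129)), (np.float64(0.16), np.int64(21)), (np.float64(0.17), np.int64(96)), (np.float64(0.18), np.int64(19)), (np.float64(0.19), np.int64(0)), (np.float64(0.2), np.int64(0)), (np.float64(0.21), np.int64(0)), (np.float64(0.22), np.int64(0)), (np.float64(0.23), np.int64(0)), (np.float64(0.24), np.int64(0)), (np.float64(0.25), np.int64(0)), (np.float64(0.26), np.int64(0)), (np.float64(0.27), np.int64(0)), (np.float64(0.28), np.int64(0))]
```

View pics/cass.png

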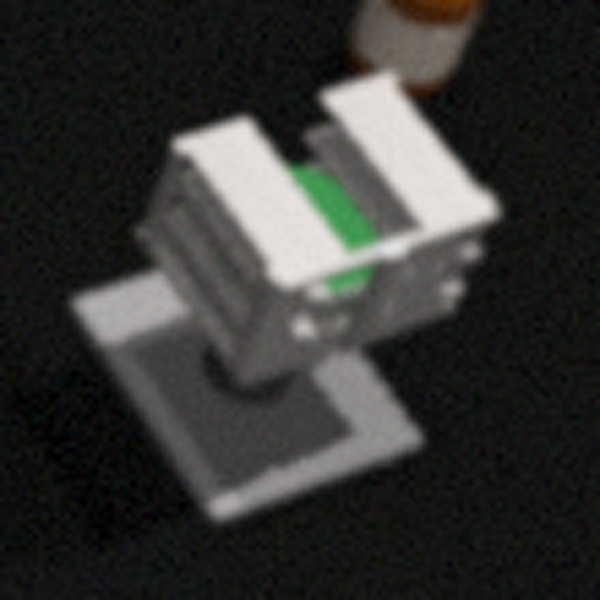

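The top rails are two white strips running along the cassette's x. The rear plate is on the far side and the front faces the robot. Now I fit the top.

```bash
python3 - <<'E'
from h import *
for n in ["scene","side"]:
    S=np.load(f"cl_{n}.npy"); t=S[(S[:,2]>.168)]; 
    print(n,len(t),"z",np.percentile(t[:,2],[5,25,50,75,95]).round(4))
    t=t[t[:,3:].min(1)>120] if n=="scene" else t
    q=t[:,:2]
    print(cv2.minAreaRect((q*1000).astype(np.float32)), q.min(0),q.max(0))
    # yaw from pca of each rail
    print(cv2.boxPoints(cv2.minAreaRect((q*1000).astype(np.float32))).round(1).tolist())
    for lo,hi in [(.165,.19)]:
        print(np.histogram(q[:,1],np.arange(.05,.3,.01)), np.histogram(q[:,0],np.arange(.55,.85,.01)))
E
```

```text
scene 961 z [0.1742 0.1764 0.1779 0.1791 0.1811]
((673.9437866210938, 232.308837890625), (101.15695190429688, 128.26913452148438), 8.748777389526367) [0.61588617 0.16227511] [0.72862495 0.30139821]
[[614.2000122070312, 288.0], [633.7000122070312, 161.1999969482422], [733.7000122070312, 176.60000610351562], [714.2000122070312, 303.3999938964844]]
(array([  0,   0,   0,   0,   0,   0,   0,   0,   0,   0,   0,  14,  84,
       106, 115, 101,  33,   8,  10,  17,  70, 112, 106,  98]), array([0.05, 0.06, 0.07, 0.08, 0.09, 0.1 , 0.11, 0.12, 0.13, 0.14, 0.15,
       0.16, 0.17, 0.18, 0.19, 0.2 , 0.21, 0.22, 0.23, 0.24, 0.25, 0.26,
       0.27, 0.28, 0.29])) (array([  0,   0,   0,   0,   0,   0,   8,  39,  80,  91,  85,  87,  85,
        95,  87,  98, 104,  58,   0,   0,   0,   0,   0,   0,   0,   0,
         0,   0,   0]), array([0.55, 0.56, 0.57, 0.58, 0.59, 0.6 , 0.61, 0.62, 0.63, 0.64, 0.65,
       0.66, 0.67, 0.68, 0.69, 0.7 , 0.71, 0.72, 0.73, 0.74, 0.75, 0.76,
       0.77, 0.78, 0.79, 0.8 , 0.81, 0.82, 0.83, 0.84]))
side 116 z [0.1732 0.1772 0.1785 0.1797 0.1813]
((663.404541015625, 23
[... 198 characters left out ...]
10351562], [715.5999755859375, 176.3000030517578], [692.0, 302.1000061035156]]
(array([ 0,  0,  0,  0,  0,  0,  0,  0,  0,  0,  0, 13, 55, 34,  4,  0,  0,
        0,  0,  2,  5,  0,  0,  2]), array([0.05, 0.06, 0.07, 0.08, 0.09, 0.1 , 0.11, 0.12, 0.13, 0.14, 0.15,
       0.16, 0.17, 0.18, 0.19, 0.2 , 0.21, 0.22, 0.23, 0.24, 0.25, 0.26,
       0.27, 0.28, 0.29])) (array([ 0,  0,  0,  0,  0,  0,  0,  3, 20, 18, 14, 12, 11, 11, 10, 14,  3,
        0,  0,  0,  0,  0,  0,  0,  0,  0,  0,  0,  0]), array([0.55, 0.56, 0.57, 0.58, 0.59, 0.6 , 0.61, 0.62, 0.63, 0.64, 0.65,
       0.66, 0.67, 0.68, 0.69, 0.7 , 0.71, 0.72, 0.73, 0.74, 0.75, 0.76,
       0.77, 0.78, 0.79, 0.8 , 0.81, 0.82, 0.83, 0.84]))
```

View pics/cass2.png

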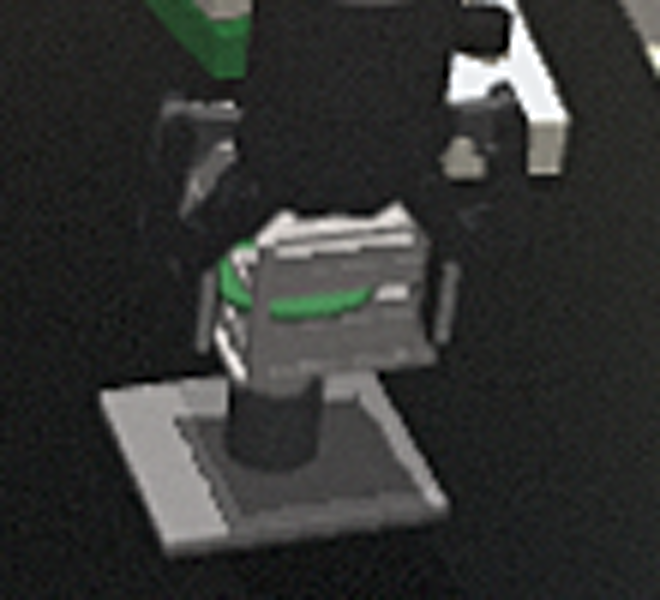

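Request:
step_arm(increments=[[0.06, -0.015, -0.0266, 0, 0], [0.06, -0.015, -0.0266, 0, 0], [0.06, -0.015, -0.0266, 0, 0], [0.06, -0.015, -0.0266, 0, 0], [0.06, -0.015, -0.0266, 0, 0], [0.06, -0.015, -0.0266, 0, 0], [0.06, -0.015, -0.0266, 0, 0], [0.06, -0.015, -0.0266, 0, 0], [0.06, -0.015, -0.0266, 0, 0], [0.06, -0.015, -0.0266, 0, 0], [0.06, -0.015, -0.0266, 0, 0], [0.06, -0.015, -0.0266, 0, 0]], force=40)

```text
clock: 1.75
position: [0.4441, -0.3204, 0.2316]
ee_rot: [0.5, 0.5, -0.5, 0.5]
ft_force: [0.3, -0.3, -0.4]
grip_width: 0.706
```

```bash
python3 - <<'E'
from h import *
o=monitor.get_obs(); print(o["clock"],o["position"],o["ee_rot"],o["ft_force"],np.round(o["joint_pos"],2))
from scipy.spatial.transform import Rotation as R
print(R.from_quat(o["ee_rot"]).as_matrix().round(3))
p=camera("wrist"); save(p,"w1"); W=cloud(p); C=p["color"].astype(int)
near=(abs(W[...,0]-0.5)<.11)&(abs(W[...,1]+0.32)<.065)
m=near&(C.min(-1)>140)&(W[...,2]<.02); pts=W[m]; d=pts[pts[:,0]>.475]
c,r=cv2.minEnclosingCircle(d[:,:2].astype(np.float32)); print("disc",c,r,np.median(pts[:,2]))
G=W[near&(W[...,2]>.044)&(W[...,0]<.475)]; print("top",len(G),cv2.minAreaRect((G[:,:2]*1000).astype(np.float32)),G.min(0),G.max(0))
E
```

```text
1.75 [ 0.44411592 -0.32038706  0.2315786 ] [ 0.5001038   0.49982434 -0.49989778  0.500174  ] [ 0.28382897 -0.31028055 -0.36447602] [ 0.4   0.16  0.16  1.68 -0.03  1.31  0.56]
[[ 0.001  1.    -0.   ]
 [-0.    -0.    -1.   ]
 [-1.     0.001  0.   ]]
disc (0.5184472799301147, -0.31924885511398315) 0.04749070852994919 0.006577605661746588
top 22135 ((432.508544921875, -315.455078125), (85.32918548583984, 32.862117767333984), 0.8620677590370178) [ 0.39000165 -0.33248793  0.04401321] [ 0.4749937  -0.29864059  0.32775098]
```

View pics/w1.png

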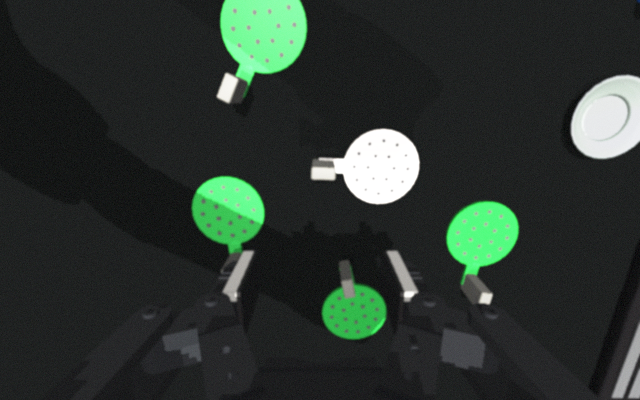

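Here the jaws open along world x, so the tool needs +90° of yaw. That also puts the camera on the −x side.

Request:
step_arm(increments=[[0.06, 0, 0, -0.007, 0.124], [0.06, 0, 0, -0.007, 0.124], [0.06, 0, 0, -0.007, 0.124], [0.06, 0, 0, -0.007, 0.124], [0.06, 0, 0, -0.007, 0.124], [0.06, 0, 0, -0.007, 0.124], [0.06, 0, 0, -0.007, 0.124], [0.06, 0, 0, -0.007, 0.124], [0.06, 0, 0, -0.007, 0.124], [0.06, 0, 0, -0.007, 0.124], [0.06, 0, 0, -0.007, 0.124], [0.06, 0, 0, -0.007, 0.124]])

```text
clock: 2.8
position: [0.4452, -0.319, 0.1471]
ee_rot: [0.027, 0.707, -0.027, 0.707]
ft_force: [0.0, -0.1, -0.6]
grip_width: 0.701
```

Request:
step_arm(increments=[[0.06, 0.002, 0.0005, -0.007, 0.083], [0.06, 0.002, 0.0005, -0.007, 0]])

```text
clock: 2.97
position: [0.4492, -0.3181, 0.1331]
ee_rot: [-0.001, 0.707, 0.001, 0.707]
ft_force: [-0.1, -0.3, 0.5]
grip_width: 0.701
```

```bash
cat > pl.py <<'E'
from h import *
from scipy.spatial.transform import Rotation as R
o=monitor.get_obs(); print(o["clock"],np.round(o["position"],4),np.round(o["joint_pos"],2)); print(R.from_quat(o["ee_rot"]).as_matrix().round(3).tolist())
p=camera("wrist"); W=cloud(p); C=p["color"].astype(int)
near=(abs(W[...,0]-0.5)<.11)&(abs(W[...,1]+0.32)<.065)
m=near&(C.min(-1)>140)&(W[...,2]<.02); pts=W[m]; d=pts[pts[:,0]>.475]
c,r=cv2.minEnclosingCircle(d[:,:2].astype(np.float32)); print("disc",c,r,np.median(pts[:,2]))
G=W[near&(W[...,2]>.044)&(W[...,2]<.056)&(W[...,0]<.475)]
if len(G): print("top",len(G),cv2.minAreaRect((G[:,:2]*1000).astype(np.float32)),G.mean(0),np.percentile(G,[2,98],axis=0))
E
sed 's/W=cloud/save(p,"w2"); W=cloud/' pl.py | python3 -
```

```text
2.9667 [ 0.4492 -0.3181  0.1331] [ 0.52  0.25  0.01  1.78 -0.    1.11  2.11]
[[0.0, -0.004, 1.0], [0.0, 1.0, 0.004], [-1.0, 0.0, 0.0]]
disc (0.5200629830360413, -0.3172528147697449) 0.04789659008383751 0.0068185811231776805
top 602 ((446.7382507324219, -315.14202880859375), (13.995024681091309, 25.656673431396484), 88.88378143310547) [ 0.44562317 -0.31520976  0.05107541] [[ 0.43407075 -0.32207774  0.04508836]
 [ 0.45894188 -0.30834822  0.05266194]]
```

View pics/w2.png

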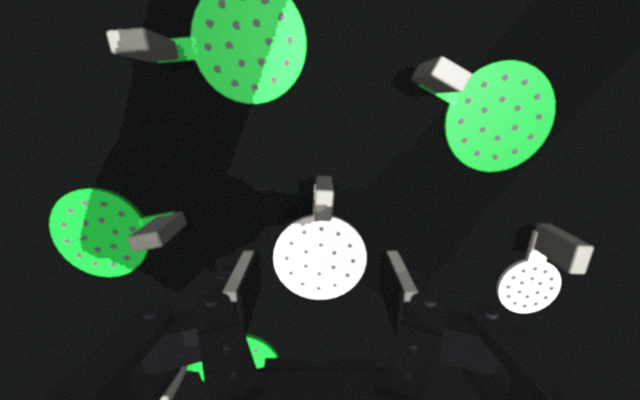

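Request:
step_arm(increments=[[0.05, -0.001, 0.001, -0.025, -0.015], [0.05, -0.001, 0.0006, -0.025, 0], [0.05, 0, 0, -0.025, 0], [0.05, 0, 0, -0.022, 0], [0.05, 0, 0, -0.014, 0], [0.05, 0, 0, -0.008, 0], [0.05, 0, 0, 0, 0]], force=60)

```text
clock: 3.6
position: [0.4463, -0.316, 0.0129]
ee_rot: [0.006, 0.708, -0.005, 0.706]
ft_force: [0.3, -0.5, -0.0]
grip_width: 0.584
```

Request:
step_arm(increments=[[0.0, 0, 0, 0, 0], [0.0, 0, 0, 0, 0], [0.0, 0, 0, 0, 0], [0.0, 0, 0, 0, 0], [0.0, 0, 0, 0, 0], [0.0, 0, 0, 0, 0]])

```text
clock: 4.1
position: [0.4479, -0.3172, 0.0157]
ee_rot: [0.005, 0.706, -0.006, 0.708]
ft_force: [-1.1, 0.7, 6.6]
grip_width: 0.157
```

Request:
step_arm(increments=[[0.0, 0, 0, 0.01, 0], [0.0, 0, 0, 0.02, 0], [0.0, 0, 0, 0.03, 0], [0.0, 0, 0, 0.035, 0], [0.0, 0, 0, 0.035, 0], [0.0, 0, 0, 0.03, 0], [0.0, 0, 0, 0.02, 0], [0.0, 0, 0, 0, 0]])

```text
clock: 4.77
position: [0.4487, -0.3177, 0.2001]
ee_rot: [0.004, 0.705, -0.007, 0.709]
ft_force: [1.0, 0.4, -1.4]
grip_width: 0.151
```

```bash
cat > held.py <<'E'
from h import *
from scipy.spatial.transform import Rotation as R
import sys
o=monitor.get_obs(); t=np.array(o["position"]); M=R.from_quat(o["ee_rot"]).as_matrix()
yaw=np.arctan2(M[1,2],M[0,2]) # tool z = world +x
print(o["clock"],t.round(4),"tool",M.round(3).tolist(),"yawz",np.degrees(yaw).round(2),"grip",o["grip_width"],np.round(o["ft_force"],1),np.round(o["joint_pos"],2))
for n in ["wrist","scene","side"]:
    p=camera(n); W=cloud(p); C=p["color"].astype(int)
    if len(sys.argv)>1 and n==sys.argv[1]: save(p,sys.argv[2])
    ex=np.array([np.cos(yaw),np.sin(yaw)]); D=W[...,:2]-t[:2]
    u=D@ex; v=D@np.array([-ex[1],ex[0]]); zz=W[...,2]-t[2]
    m=(u>.02)&(u<.13)&(abs(v)<.06)&(abs(zz+.01)<.03)&(C.min(-1)>110)&(C.max(-1)-C.min(-1)<40)
    P=np.c_[u[m],v[m],zz[m]]
    if len(P)<50: print(n,len(P));continue
    c,r=cv2.minEnclosingCircle(P[:,:2].astype(np.float32))
    A=np.c_[P[:,:2],np.ones(len(P))]; s=np.linalg.lstsq(A,P[:,2],rcond=None)[0]
    print(n,len(P),"in tool uv",np.round(c,4),r,"z at disc",s@[c[0],c[1],1],"slopes",s[:2].round(3), "world c",t[:2]+c[0]*ex+c[1]*np.array([-ex[1],ex[0]]))
E
python3 held.py wrist w3
```

```text
4.7667 [ 0.4487 -0.3177  0.2001] tool [[0.007, 0.015, 1.0], [-0.004, 1.0, -0.015], [-1.0, -0.004, 0.007]] yawz -0.87 grip 0.15132713231255454 [ 1.   0.4 -1.4] [ 0.52  0.18  0.02  1.72 -0.    1.24  2.09]
wrist 1445 in tool uv [ 0.0628 -0.0003] 0.017545370385050774 z at disc -0.008553737248202738 slopes [-0.004 -0.004] world c [ 0.51158266 -0.31893631]
scene 723 in tool uv [ 0.0691 -0.0006] 0.04845818877220154 z at disc -0.014078573291058594 slopes [-0.003 -0.004] world c [ 0.51778683 -0.31938322]
side 1278 in tool uv [0.0662 0.0022] 0.046740274876356125 z at disc -0.014892994502659893 slopes [-0.002  0.003] world c [ 0.51500618 -0.31648944]
```

View pics/w3.png

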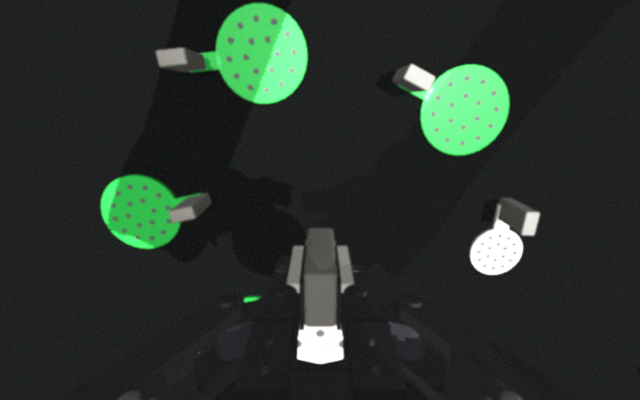

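Plate held, level, and centred between the fingers. Now I carry it in front of the cassette.

Request:
step_arm(increments=[[0.0, 0.003, 0.012, 0, 0.0], [0.0, 0.003, 0.025, 0, 0.015], [0.0, 0.003, 0.035, 0, 0.015], [0.0, 0.003, 0.037, 0, 0.015], [0.0, 0.003, 0.037, 0, 0.015], [0.0, 0.003, 0.037, 0, 0.015], [0.0, 0.003, 0.037, 0, 0.015], [0.0, 0.003, 0.037, 0, 0.015], [0.0, 0.003, 0.037, 0, 0.015], [0.0, 0.003, 0.037, 0, 0.015], [0.0, 0.003, 0.037, 0, 0.015], [0.0, 0.003, 0.037, 0, 0.015]])

```text
clock: 5.92
position: [0.4816, 0.091, 0.1933]
ee_rot: [-0.054, 0.706, 0.054, 0.704]
ft_force: [1.8, 0.5, -0.9]
grip_width: 0.157
```

Request:
step_arm(increments=[[0.0, 0, 0.037, -0.002, 0.003], [0.0, 0, 0.035, -0.003, 0], [0.0, 0, 0.025, -0.003, 0], [0.0, 0, 0.015, -0.002, 0], [0.0, 0, 0.004, 0, 0], [0.0, 0, 0, 0, 0], [0.0, 0, 0, 0, 0]])

```text
clock: 6.5
position: [0.4825, 0.2037, 0.1837]
ee_rot: [-0.054, 0.706, 0.054, 0.705]
ft_force: [-0.1, -0.3, -1.5]
grip_width: 0.151
```

```bash
python3 held.py side s4; cat > cas.py <<'E'
from h import *
for n in ["scene","side","wrist"]:
    p=camera(n); W=cloud(p); C=p["color"].astype(int)
    if n=="scene": save(p,"sc4")
    s=(W[...,0]>.58)&(W[...,0]<.78)&(W[...,1]>0.14)&(W[...,1]<.32)&(abs(W[...,2]-.178)<.006)&(C.min(-1)>(130 if n!="side" else 90))
    q=W[s]; print(n,len(q),np.median(q[:,2]) if len(q) else 0)
    if len(q)>50:
        R=cv2.minAreaRect((q[:,:2]*1000).astype(np.float32)); print(R,cv2.boxPoints(R).round(1).tolist())
        for th in np.radians(np.arange(4,15)):  # edge sharpness: extents across
            e=np.array([np.cos(th),np.sin(th)]); f=np.array([-e[1],e[0]])
            u=q[:,:2]@e; v=q[:,:2]@f; pu=np.percentile(u,[1,99]); pv=np.percentile(v,[1,99])
            c=e*pu[0]+f*pv.mean()+.04*e; print(round(np.degrees(th)),np.diff(pu).round(4),np.diff(pv).round(4),"slot",c.round(4))
E
python3 cas.py
```

```text
6.5 [0.4825 0.2037 0.1837] tool [[-0.001, -0.152, 0.988], [-0.001, 0.988, 0.152], [-1.0, -0.001, -0.001]] yawz 8.76 grip 0.15052673534693867 [-0.1 -0.3 -1.5] [-0.08  0.18 -0.45  1.77  0.08  1.22  1.17]
wrist 1451 in tool uv [0.0627 0.0008] 0.017799045890569687 z at disc -0.009121924710391015 slopes [-0.008 -0.003] world c [0.54437212 0.21402056]
scene 637 in tool uv [ 0.0693 -0.004 ] 0.04896857589483261 z at disc -0.01127095929103641 slopes [-0.007  0.001] world c [0.55158808 0.21028189]
side 447 in tool uv [0.0689 0.0001] 0.04926418140530586 z at disc -0.010365834518578738 slopes [-0.001  0.   ] world c [0.55059568 0.21425426]
scene 955 0.1777898570556975
((649.4029541015625, 229.47816467285156), (149.29629516601562, 127.71945190429688), 9.019100189208984) [[565.7000122070312, 280.79998779296875], [585.7000122070312, 154.6999969482422], [733.0999755859375, 178.10000610351562], [713.0999755859375, 304.29998779296875]]
4 [0.1427] [0.1235] slot [0.6213 0.2296]
5 [0.1422] [0.1223] slot [0.6211 0.2288]
6 [0.1424] [0.1215] slot [0.6208 0.2277]
7 [0.1426] [0.1215] slot [0.6204 0.2263]
8 [0
[... 309 characters left out ...]
04122
((648.9608154296875, 232.5402374267578), (148.23028564453125, 134.4127655029297), 7.6879496574401855) [[566.5, 289.20001220703125], [584.5, 156.0], [731.4000244140625, 175.89999389648438], [713.4000244140625, 309.1000061035156]]
4 [0.1414] [0.1283] slot [0.6206 0.2306]
5 [0.1408] [0.1273] slot [0.6206 0.2297]
6 [0.1405] [0.1272] slot [0.6204 0.2292]
7 [0.1411] [0.1273] slot [0.6198 0.2284]
8 [0.1414] [0.1265] slot [0.6196 0.2274]
9 [0.1419] [0.1259] slot [0.6195 0.2265]
10 [0.1419] [0.1253] slot [0.6193 0.2256]
11 [0.1424] [0.1258] slot [0.6192 0.2247]
12 [0.1432] [0.1256] slot [0.6191 0.2238]
13 [0.1439] [0.1256] slot [0.619  0.2227]
14 [0.1447] [0.1259] slot [0.6189 0.222 ]
wrist 0 0
```

View pics/s4.png

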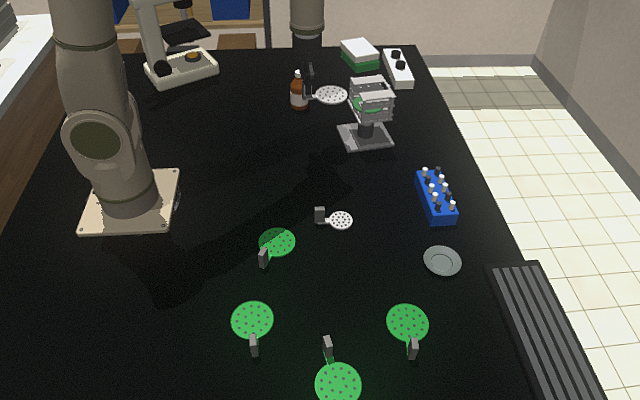

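Request:
step_arm(increments=[[0.0, 0, 0, -0.005, 0], [0.0, 0, 0, -0.005, 0], [0.0, 0.01, 0.00154, 0, 0], [0.0, 0.01, 0.00154, 0, 0], [0.0, 0.01, 0.00154, 0, 0], [0.0, 0.01, 0.00154, 0, 0], [0.0, 0.01, 0.00154, 0, 0], [0.0, 0.01, 0.00154, 0, 0]])

```text
clock: 7.47
position: [0.5446, 0.2138, 0.1742]
ee_rot: [-0.054, 0.705, 0.054, 0.705]
ft_force: [0.5, -0.8, -0.3]
grip_width: 0.158
```

```bash
python3 - <<'E'
from h import *
a=[]
for n in ["scene","side"]:
    p=camera(n); u=proj(p,[[.65,.225,.16]])[0].astype(int); r0,c0=u[1]-50,u[0]-55
    a.append(cv2.resize(p["color"][max(r0,0):r0+100,c0:c0+100,::-1],(400,400),interpolation=cv2.INTER_CUBIC))
cv2.imwrite("pics/in1.png",np.hstack(a))
E
```

```text
(no output)
```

View pics/in1.png

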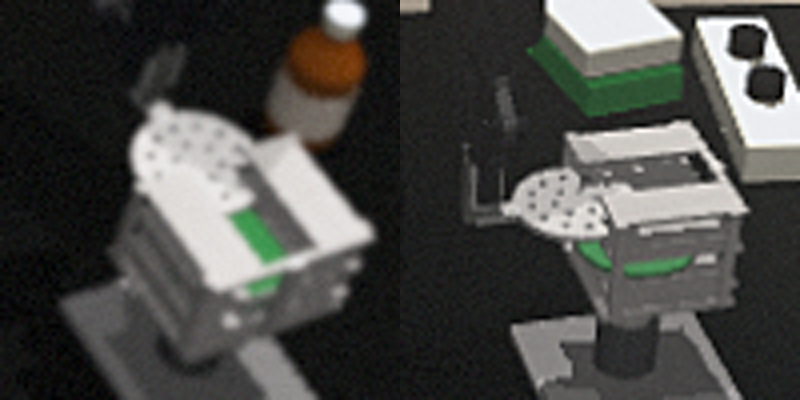

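The disc goes in beneath the top rails and above the green glass disc, with no contact force. I carry on to full depth.

Request:
step_arm(increments=[[0.0, 0.01, 0.0015, 0, 0], [0.0, 0.01, 0.0015, 0, 0], [0.0, 0.01, 0.0015, 0, 0], [0.0, 0.01, 0.0015, 0, 0], [0.0, 0.007, 0.001, 0, 0], [0.0, 0.0034, 0.0004, 0, 0], [0.0, 0, 0, 0, 0]])

```text
clock: 8.15
position: [0.5938, 0.221, 0.1741]
ee_rot: [-0.054, 0.705, 0.054, 0.705]
ft_force: [-0.0, 0.1, -1.4]
grip_width: 0.157
```

Request:
step_arm(increments=[[0.0, 0, 0, -0.003, 0], [0.0, 0, 0, -0.002, 0], [0.0, 0, 0, -0.001, 0], [0.0, 0, 0, 0, 0]])

```text
clock: 8.48
position: [0.593, 0.221, 0.168]
ee_rot: [-0.054, 0.705, 0.054, 0.705]
ft_force: [-0.7, 0.1, -0.7]
grip_width: 0.159
```

```bash
python3 - <<'E'
from h import *
a=[]
for n in ["scene","side"]:
    p=camera(n); W=cloud(p); u=proj(p,[[.65,.225,.16]])[0].astype(int); r0,c0=u[1]-50,u[0]-55
    a.append(cv2.resize(p["color"][max(r0,0):r0+100,c0:c0+100,::-1],(400,400),interpolation=cv2.INTER_CUBIC))
    C=p["color"].astype(int)
    D=W[...,:2]-[.6635,.2315]; e=np.array([.988,.152]); U=D@e; V=D@np.array([-.152,.988])
    m=(abs(U)<.06)&(abs(V)<.05)&(W[...,2]>.145)&(W[...,2]<.169)&(C.min(-1)>110)&(C.max(-1)-C.min(-1)<40)&((U**2+V**2)<.05**2)
    print(n,m.sum(),np.percentile(W[m][:,2],[10,50,90]),np.percentile(U[m],[2,98]),np.percentile(V[m],[2,98]))
cv2.imwrite("pics/in2.png",np.hstack(a)); o=monitor.get_obs(); print(o["ft_force"],o["torque"])
E
```

```text
scene 231 [0.15303726 0.15579747 0.15830278] [-0.04524485  0.03886902] [-0.01409534  0.02711938]
side 92 [0.15492354 0.15717621 0.1591936 ] [-0.04831131  0.03961572] [-0.02913051  0.02309974]
[ 0.53502761  0.09217518 -0.20155903] [-0.02102707  0.07665204  0.00852   ]
```

View pics/in2.png

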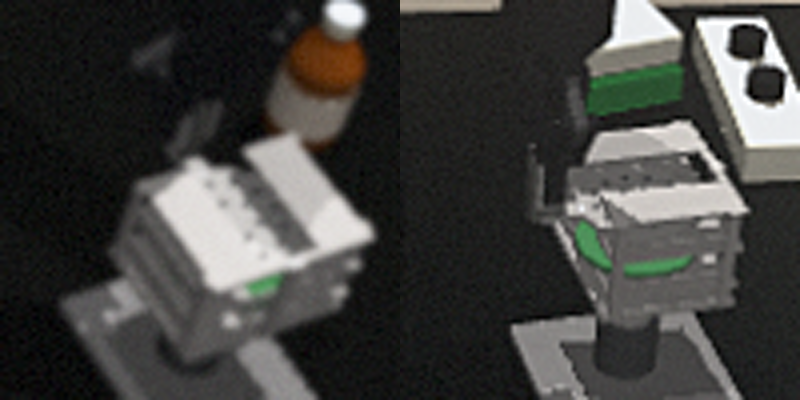

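Request:
step_arm(increments=[[0.0, 0.001, 0.0002, -0.001, 0], [0.0, 0.001, 0.0002, -0.001, 0], [0.0, 0, 0, 0, 0]])

```text
clock: 8.83
position: [0.5955, 0.2214, 0.1661]
ee_rot: [-0.054, 0.705, 0.054, 0.705]
ft_force: [-0.4, -0.1, -0.7]
grip_width: 0.156
```

Request:
step_arm(increments=[[0.0, 0, 0, -0.001, 0], [0.0, 0, 0, 0, 0]])

```text
clock: 9.0
position: [0.5954, 0.2214, 0.1651]
ee_rot: [-0.054, 0.705, 0.054, 0.705]
ft_force: [0.0, -0.7, -1.9]
grip_width: 0.154
```

Request:
step_arm(increments=[[0.0, 0, 0, -0.001, 0], [0.0, 0, 0, 0, 0]])

```text
clock: 9.17
position: [0.5955, 0.2215, 0.1648]
ee_rot: [-0.054, 0.705, 0.054, 0.705]
ft_force: [-0.9, -0.5, 1.0]
grip_width: 0.151
```

Request:
step_arm(increments=[[0.0, 0, 0, -0.001, 0], [0.0, 0, 0, 0, 0]])

```text
clock: 9.33
position: [0.5956, 0.2216, 0.1647]
ee_rot: [-0.054, 0.705, 0.054, 0.705]
ft_force: [-5.6, -2.9, 8.5]
grip_width: 0.153
```

Contact at 8.5 N, so it is on the rails. I ease off and open.

Request:
step_arm(increments=[[0.0, 0, 0, 0.001, 0], [0.02, 0, 0, 0, 0], [0.03, 0, 0, 0, 0], [0.045, 0, 0, 0, 0], [0.045, 0, 0, 0, 0], [0.045, 0, 0, 0, 0]])

```text
clock: 9.83
position: [0.5954, 0.2215, 0.1642]
ee_rot: [-0.054, 0.705, 0.054, 0.705]
ft_force: [1.0, -0.5, 1.0]
grip_width: 0.523
```

Request:
step_arm(increments=[[0.045, 0, 0, 0.01, 0], [0.045, 0, 0, 0.02, 0], [0.045, 0, 0, 0.03, 0], [0.045, 0, 0, 0.03, 0], [0.045, -0.02, 0, 0.03, 0], [0.045, -0.035, 0, 0.01, 0], [0.045, -0.04, 0, 0, 0], [0.045, -0.04, -0.01, 0, 0], [0.045, -0.02, -0.02, 0, 0], [0.045, 0, 0, 0, 0]])

```text
clock: 10.67
position: [0.4375, 0.1894, 0.296]
ee_rot: [-0.055, 0.704, 0.053, 0.706]
ft_force: [0.8, 0.4, 0.2]
grip_width: 0.526
```

```bash
cat > fin.py <<'E'
from h import *
a=[]
for n in ["scene","side"]:
    p=camera(n); W=cloud(p); u=proj(p,[[.65,.225,.16]])[0].astype(int); r0,c0=u[1]-50,u[0]-55
    a.append(cv2.resize(p["color"][max(r0,0):r0+100,c0:c0+100,::-1],(400,400),interpolation=cv2.INTER_CUBIC))
    C=p["color"].astype(int)
    e=np.array([.988,.152]); D=W[...,:2]-[.6635,.2315]; U=D@e; V=D@np.array([-.152,.988])
    m=(W[...,2]>.145)&(W[...,2]<.167)&(C.min(-1)>110)&(C.max(-1)-C.min(-1)<40)&((U**2+V**2)<.05**2)
    P=W[m]; s=np.linalg.lstsq(np.c_[U[m],V[m],np.ones(m.sum())],P[:,2],rcond=None)[0]
    print(n,m.sum(),"top z",np.median(P[:,2]),"slopes",s,"U",np.percentile(U[m],[2,98]),"V",np.percentile(V[m],[2,98]))
    g=(U>-.095)&(U<-.05)&(abs(V)<.03)&(W[...,2]>.19)&(W[...,2]<.203)
    if g.sum()>5: G=np.c_[U[g],V[g],W[g][:,2]]; print(" grip top UVz",G.mean(0),np.percentile(G,[3,97],axis=0),cv2.minAreaRect((G[:,:2]*1000).astype(np.float32)))
    for q in ["small_center"]:
        for d in regions_of(p,q)[:1]: w=W[d["region"]]; print(q,d["p"],np.nanmedian(w,axis=0))
cv2.imwrite("pics/fin.png",np.hstack(a)); o=monitor.get_obs(); print(o["clock"],o["position"],o["ft_force"])
E
python3 fin.py
```

```text
scene 255 top z 0.15289993538552094 slopes [-0.00964751 -0.00826156  0.15288366] U [-0.04246941  0.03655254] V [-0.00708923  0.03544902]
 grip top UVz [-0.06730031 -0.00350722  0.19662234] [[-0.08106647 -0.00915327  0.19043535]
 [-0.05553614  0.00489637  0.20151631]] ((-68.21231842041016, -2.1369009017944336), (14.359640121459961, 26.597232818603516), 87.4060287475586)
small_center 0.78 [ 0.53797655 -0.11128329  0.00495358]
side 105 top z 0.15395603513480116 slopes [-0.01743566  0.03859747  0.15327692] U [-0.04837289  0.03992019] V [-0.02798739  0.0280546 ]
 grip top UVz [-0.07045483 -0.00335282  0.19671877] [[-0.0820468  -0.00896984  0.19055584]
 [-0.05824645  0.00630487  0.20097866]] ((-70.16036224365234, -1.7840452194213867), (17.08237648010254, 26.39504623413086), 87.9201889038086)
small_center 0.75 [ 0.53174073 -0.11072527  0.00692845]
10.8667 [0.4409291  0.19176863 0.29489626] [-0.13403511  1.26975134 -1.5767058 ]
```

View pics/fin.png

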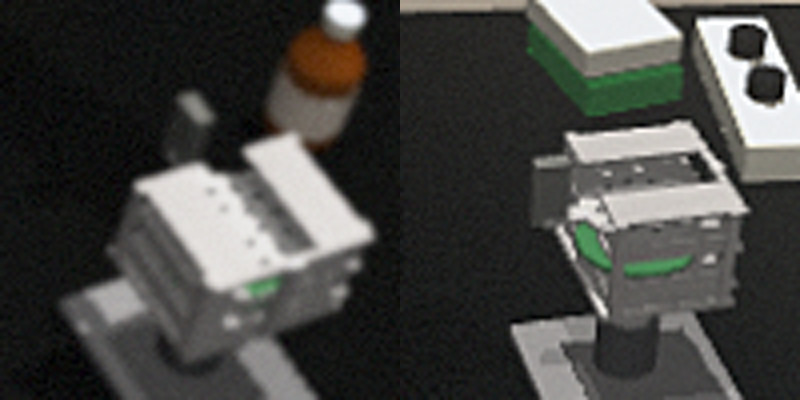

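The plate rests flat: its top is at 0.153 m, as expected for lying on the rails. The grip is about 69 mm in front of the slot point, in line with the slot to about 2°. The gripper is clear, so I hand in.

```bash
python3 -c "
from workcell import ticket; print(ticket.hand_in())"
```

```text
the job is handed in; nothing more can be done
None
```

The large white plate is in the cassette's free slot, above the glass disc and under the top rails. It lies on the slot's rails with its grip pointing out of the front. I handed the job in at about 10.9 s on the robot's clock, with the gripper open and well clear.

- **Height:** in the last pictures the disc's top is at z ≈ 0.153–0.154 m, and 0.153 m was expected at rest. I had felt it touch the rails at about 8.5 N before letting go.
- **Depth:** the grip sits 67–70 mm in front of the slot point, against a nominal 70 mm.
- **Alignment:** the pictures put the grip 2–3.5 mm to one side and about 2° off the slot's axis. The tool pose at release put it within 1 mm and about 0°. I took this difference as camera error and did not correct it.
- **Level:** the height fits sloped by about 1° (scene camera) and 1–2° (side camera). The side camera's fit used only about 100 points, so I relied on the height and the felt contact.
- **Other plates:** the small plate still measures in its original place. My path kept clear of the green look-alikes, but I did not measure them again at the end.

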